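# Swing the lid shut on the box of remote controls

## Task

Two oak boxes stand open on the table, each with a flat lid that swivels on a brass pin at one end. Shut the one with the remote controls in it: push its lid round on the pin until it lies square over the box. Leave the lid of the other box, the one with the coasters, where it is.

Things in the scene. Friction and masses are not known exactly. Their poses are not given: they have to be found in the camera images.
- remote_box: Oak box holding two remote controls (one black, one white), fixed to the table. Origin: on the table at the foot of its brass pivot pin (12 mm thick, top 69 mm up), at the end nearer the robot. Box x runs along its length. Open top, 190 x 96 mm, from x = -12 to 178 and y = -48 to 48 mm; rim 48 above the table, walls 7 mm. It may be the left or the right of the two boxes.
- remote_lid (a joint): Turn of this box's lid about the pin, rad: 0 = square over the box, positive = swung open anticlockwise seen from above (free end towards the box's +y). Starts at 0.55 to 1.05, can travel -0.6 to 1.6, no catch or stop at 0. It stays level and stays where it is left; 1 to 2 N near the free end turns it.
- remote_lid_end (a point): Middle of the free end of that lid, on its top face, 178 mm from the pin along the lid's centre line. The lid is a flat wooden board 190 x 96 x 14 mm; underside 48.5, top 62.5 mm above the table. It reaches 12 mm behind the pin and 48 mm to each side of the centre line. The open part overhangs the table, nothing under its edge but low things.
- coaster_lid_end (a point): The same point on the lid of the twin box, which holds a stack of round coasters and has the same sizes, pin and lid, also standing open 0.55 to 1.05 rad anticlockwise. This lid is to stay where it is.

How it is judged:
By the outcome, as a careful person would: the job done as asked, in the order asked, and still so for the second after the job is handed in, with the robot touching nothing.
It also fails if it takes over 32 s, if anything falls off the work surface, if the arm or the gripper's body presses on something with over 40 N, if the wrist force passes 120 N, or if a joint passes its speed limit or range.

## Robot

A 7-joint arm with a two-finger parallel gripper is mounted at the origin on the work surface. World frame = base frame: x ahead of the robot, y to its left, z up, the work surface at z = 0. Lengths are in m, angles in rad, forces in N, time in s.
With the tool pointing down it reaches from about 0.4 to 0.85 m from the base axis. Payload 10.4 kg.
Tool frame: the origin (TCP) lies on the centre line of the jaws, within the pads' length; the fingertips stand 17 mm ahead of it and the grasp point (between the pads) lies 2 mm behind it; z points along the fingers, y is the line along which they close (so a half turn about z gives the same grasp; the last joint's range is limited). The gripper opens to 85 mm and grips with 20 to 120 N. Pads are 22 mm wide; open, the fingers measure 114 mm over their backs; the gripper's body (76 mm by 85 mm) begins 54 mm behind the grasp point. The pads swing forward as they close: fully open they stand 13 mm farther back than shut.
Start: joints at [1.177, 0.332, -0.065, 1.46, 0.022, 1.35, -0.088], TCP at [0.226, -0.583, 0.248] pointing down, gripper open.
Joint ranges: [-2.6, 2.6], [-0.5, 2.12], [-1.47, 1.34], [0.16, 2.42], [-1.27, 4.41], [0.06, 2.06], [-2.6, 2.6]. Speed limits (rad/s): [2.22, 2.22, 2.79, 2.79, 3.14, 3.14, 3.14].

## Interface

Orientations are given as a unit quaternion [x, y, z, w].
In Python, from workcell import sensors, imaging, order, spotter gives the robot as it stands. The module is installed in compiled form; this text tells all that it offers.
- The arm moves only by the shell command python3 -m inch 'ROWS' [FORCE]. ROWS is JSON, a list that holds one entry, the list of rows, each a list of 7 numbers: the shift along the tool's x, y, z in m, then the turn, a rotation vector about the tool's x, y, z in rad, then the closure, from -1 (fully open) to 1 (shut). In form: [[[x, y, z, ax, ay, az, hand], ...]]. A call has 1 to 10 rows; each row is the pose to reach, as a shift and turn from the pose commanded when the call began, along the tool's axes at that moment; what a row does not reach only later rows make up. A row lasts 1/10 s, in which the tool goes at most 50 mm and 8.59 degrees, less where a joint would pass 70% of its speed; a pose out of reach is approached as far as the arm can. A call with a gripper value outside its range is refused whole. The fingers move at their own pace and stop on an object; FORCE is the grip in N (left out, the last holds). Time passes only in rows, so rows that repeat a pose let the fingers close. It gives the time, the measured TCP pose, the force, the opening and the grip force at its end, in the units of the state.
- sensors.get_obs(): the state, without advancing time (a new reading comes with each control period).
- imaging.camera(name): name is "side" or "top"; returns the picture (480x640x3 uint8, blue, green, red); there is no depth.
- imaging.calibration(name): a dict with "mtx" (3x3 intrinsics, pixels), "R" (3x3) and "t" (3): a world point X has camera coordinates R X + t. Camera axes: x right, y down, z forward; pixel columns grow to the right and rows downward; lengths in m; the calibration is good to about 2 mm. A picture is of the moment at which its call begins. calibration takes no time and is no camera call.
- order.hand_in(): hands the job in; it is judged then, once.
Trained networks look in the newest picture that a camera, given by its name, has taken for a name from the list of things; names that differ only in an ending like _2 or _b are one class to them, and where a whole thing is asked for, a point or a joint stands for the part that bears it (a point fixed in the world has none). Each returns a list of dicts, best first, with "conf" (0 to 1); they miss things now and then, are a little off and sometimes report something else, mostly with a low value. They report only what shows in the picture. A call takes as long as a camera call.
- spotter.look_for(label, camera): "pixel" ([column, row] in pixels, amid what is visible of it).
The state is a dict: "clock": time; "joint_pos": joint angles; "joint_velocities": joint speeds; "tau": joint torques, N m; "position": TCP position; "ee_rot": TCP orientation; "ft_force": force on the tool from outside, world axes, zero at the start; "torque": the same for the moment, N m; "grip_width": opening from 0.0 (shut) to 1.0 (fully open); "grasp_force": force on a finger pad.
Only numpy, scipy, OpenCV 4.12 (cv2) and the standard library are available. Lean on these libraries where they do the work, as an engineer would, in place of code of your own. Each camera call takes 0.05 s, during which the arm holds its last target. There are 200 camera calls.

## Working session

There is one attempt and no reset: what is moved stays moved. The work goes in short steps, Python scripts to look and compute and a shell command to move; the robot and the scene stay as the last step left them, time stands still between calls to the robot, and variables do not carry over. Pictures are saved under pics/ and viewed, at most 10 in all, crops included, and the job is handed in when it is done.

```bash
mkdir -p pics; python3 - <<'E'
from workcell import sensors, imaging, spotter
import cv2
for n in("top","side"):
    cv2.imwrite(f"pics/{n}0.png",imaging.camera(n))
    for l in("remote_box","remote_lid","remote_lid_end","coaster_lid_end"):
        print(n,l,spotter.look_for(l,n)[:3])
o=sensors.get_obs();print(o["clock"],o["position"],o["ee_rot"],o["ft_force"])
E
```

```text
top remote_box [{'pixel': [184.7, 232.2], 'conf': 0.95}]
top remote_lid [{'pixel': [165.5, 238.2], 'conf': 0.83}]
top remote_lid_end [{'pixel': [163.3, 240.0], 'conf': 0.9}, {'pixel': [360.2, 255.7], 'conf': 0.21}]
top coaster_lid_end [{'pixel': [359.7, 254.9], 'conf': 0.9}]
side remote_box [{'pixel': [292.3, 182.3], 'conf': 0.92}]
side remote_lid [{'pixel': [282.4, 171.3], 'conf': 0.89}]
side remote_lid_end [{'pixel': [283.7, 169.8], 'conf': 0.81}]
side coaster_lid_end [{'pixel': [307.0, 305.1], 'conf': 0.76}]
0.5 [ 0.22648541 -0.58252659  0.24831802] [ 9.82859582e-01  1.84355748e-01 -1.77946242e-06  2.57808390e-05] [ 0.96717544  0.59639365 -0.05541149]
```

View pics/top0.png

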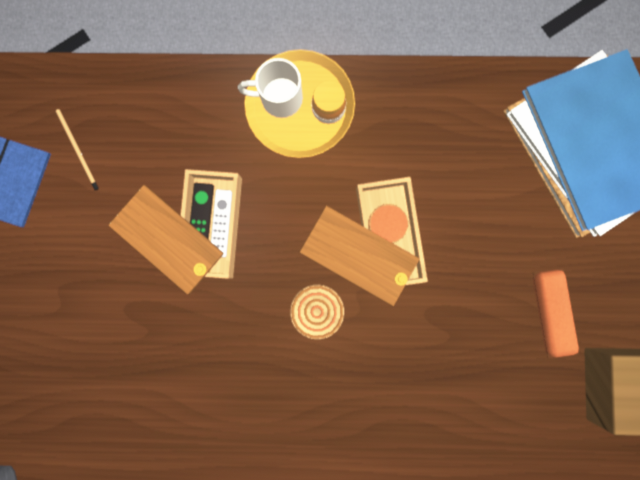

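View pics/side0.png

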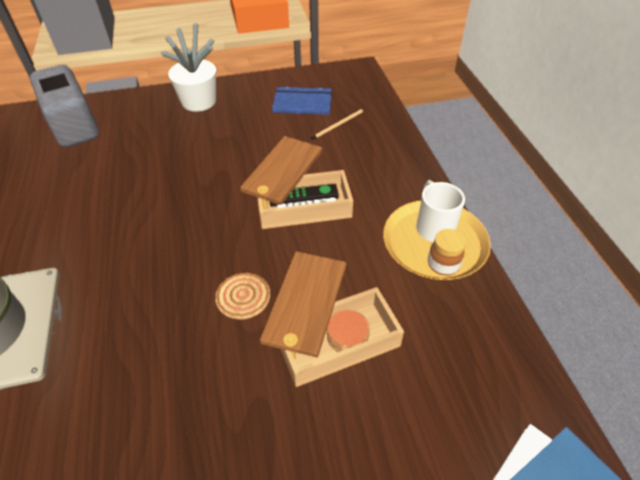

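The remote box is the left one in the top view: its pin is at (200,269), the lid's free corners are at (145,186) and (110,224), and the box's far rim corners are at (185,170) and (241,174). The coaster pin is at (401,279).

```bash
cat >h.py <<'E'
from workcell import sensors, imaging
import numpy as np
def px(p,z,n="top"):
    c=imaging.calibration(n);R,t=np.array(c["R"]),np.array(c["t"]).ravel()
    d=R.T@np.linalg.solve(np.array(c["mtx"]),[*p,1]);o=-R.T@t
    return o+d*(z-o[2])/d[2]
def proj(X,n="top"):
    c=imaging.calibration(n);q=np.array(c["mtx"])@(np.array(c["R"])@X+np.array(c["t"]).ravel());return q[:2]/q[2]
E
python3 - <<'E'
from h import *
from scipy.spatial.transform import Rotation as Ro
np.set_printoptions(precision=4,suppress=True)
P=px((200,269),.069); F=[px(p,.0625) for p in((145,186),(110,224),(222,255),(188,293))]
print("pin",P,"side pin",px((263,190),.069,"side")); print("free/near corners",*F)
e=(F[0]+F[1])/2; b=(px((185,170),.048)+px((241,174),.048))/2
print("end",e,np.linalg.norm((e-P)[:2]),"boxend",b,np.linalg.norm((b-P)[:2]))
a=lambda v:np.arctan2(v[1],v[0]); print("lid ang",a(e-P),"box",a(b-P), "edge box R",a(px((241,174),.048)-px((233,278),.048)))
m=(F[2]+F[3])/2;print("lid ang2",a(e-m))
print("coaster end",(px((328,207),.0625)+px((302,250),.0625))/2,"pin",px((401,279),.069))
o=sensors.get_obs();print(Ro.from_quat(o["ee_rot"]).as_matrix())
E
```

```text
pin [0.5285 0.1766 0.069 ] side pin [0.5282 0.1687 0.069 ]
free/near corners [0.6752 0.2817 0.0625] [0.6061 0.3415 0.0625] [0.5537 0.14   0.0625] [0.4861 0.198  0.0625]
end [0.6407 0.3116 0.0625] 0.1755342225008154 boxend [0.7048 0.1636 0.048 ] 0.17681982179963113
lid ang 0.877248072738236 box -0.07353368196795189 edge box R -0.050560638985751964
lid ang2 0.8680953138857321
coaster end [ 0.6029 -0.0238  0.0625] pin [ 0.516  -0.1746  0.069 ]
[[ 0.932   0.3624  0.    ]
 [ 0.3624 -0.932  -0.0001]
 [-0.      0.0001 -1.    ]]
```

```bash
cat >>h.py <<'E'
from scipy.spatial.transform import Rotation as Ro
np.set_printoptions(precision=3,suppress=True)
def rel(targets,ref=None):
    """targets: (x,y,z,yaw of tool x). ref: (x,y,z,yaw) else measured. Prints row shift+az"""
    o=sensors.get_obs();R=Ro.from_quat(o["ee_rot"]).as_matrix();p=np.array(o["position"])
    print("now",p,"yaw",np.arctan2(R[1,0],R[0,0]))
    for x,y,z,w in targets:
        D=R.T@np.array([[-0.,0,0],[0,0,0],[0,0,0]])
        G=np.array([[np.cos(w),np.sin(w),0],[np.sin(w),-np.cos(w),0],[0,0,-1]])
        print(R.T@(np.array([x,y,z])-p),Ro.from_matrix(R.T@G).as_rotvec())
PIN=np.array([.5285,.1745])
def lid(a,along,off,z=.070):
    u=np.array([np.cos(a),np.sin(a)]);n=np.array([-u[1],u[0]])
    return [*(PIN+along*u+off*n),z,a+np.pi/2]
E
sed -i '/D=R.T/d' h.py
python3 - <<'E'
from h import *
for X in((.226,-.583,.248),(0,0,0),(.5,-.1,.05)): print(proj(np.array(X)),proj(np.array(X),"side"))
print("tall box",px((612,350),.1))
print(lid(.87,.15,.09,.15))
rel([(.46,-.15,.25,1.2),lid(.87,.15,.095,.2)])
E
```

```text
[730.451 504.703] [-29.76 810.88]
[297.633 565.061] [-16.576 332.544]
[357.238 287.288] [272.477 307.154]
tall box [ 0.405 -0.517  0.1  ]
[np.float64(0.5564343777537047), np.float64(0.34718372980542583), 0.15, 2.4407963267948967]
now [ 0.226 -0.583  0.248] yaw 0.3708326682253424
[ 0.374 -0.319 -0.002] [ 0.     0.    -0.829]
[ 0.642 -0.751  0.048] [ 0.    0.   -2.07]
```

```bash
python3 -m inch '[[[0,0,-0.05,0,0,0,1],[0.04,-0.03,-0.06,0,0,-0.1,1],[0.08,-0.06,-0.06,0,0,-0.2,1],[0.12,-0.09,-0.06,0,0,-0.3,1],[0.15,-0.13,-0.06,0,0,-0.4,1],[0.19,-0.16,-0.06,0,0,-0.5,1],[0.23,-0.19,-0.05,0,0,-0.6,1],[0.27,-0.22,-0.03,0,0,-0.7,1],[0.31,-0.25,0,0,0,-0.8,1],[0.34,-0.29,0,0,0,-0.9,1]]]'; python3 - <<'E'
from h import *
rel([lid(.87,.15,.095,.2),lid(.87,.15,.095,.07)])
E
```

```text
clock: 1.5
position: [0.4342, -0.199, 0.2474]
ee_rot: [0.804, 0.595, -0.001, -0.001]
ft_force: [1.0, 0.2, 0.7]
grip_width: -0.001
grasp_force: 0.0
now [ 0.434 -0.199  0.247] yaw 1.2740491707384713
[ 0.56  -0.047  0.048] [-0.002 -0.002 -1.167]
[ 0.56  -0.047  0.178] [-0.002 -0.002 -1.167]
```

```bash
python3 -m inch '[[[0.045,-0.004,0,0,0,-0.12,1],[0.09,-0.008,0,0,0,-0.24,1],[0.135,-0.012,0,0,0,-0.36,1],[0.18,-0.016,0,0,0,-0.48,1],[0.225,-0.02,0,0,0,-0.6,1],[0.27,-0.024,0,0,0,-0.72,1],[0.315,-0.028,0,0,0,-0.84,1],[0.36,-0.032,0,0,0,-0.95,1],[0.405,-0.036,0,0,0,-1.06,1],[0.45,-0.04,0,0,0,-1.17,1]]]'; python3 - <<'E'
from h import *
rel([lid(.87,.15,.095,.2),lid(.87,.15,.095,.07)])
E
```

```text
clock: 2.5
position: [0.5296, 0.2428, 0.2498]
ee_rot: [0.342, 0.94, 0.0, 0.0]
ft_force: [0.7, 0.2, 0.7]
grip_width: 0.001
grasp_force: 0.0
now [0.53  0.243 0.25 ] yaw 2.4442722046180263
[0.052 0.097 0.05 ] [0.    0.001 0.003]
[0.052 0.097 0.18 ] [0.    0.001 0.003]
```

```bash
python3 -m inch '[[[0.025,0.045,0,0,0,0,1],[0.055,0.09,0,0,0,0,1],[0.055,0.097,0.03,0,0,0,1],[0.055,0.097,0.075,0,0,0,1],[0.055,0.097,0.12,0,0,0,1],[0.055,0.097,0.16,0,0,0,1],[0.055,0.097,0.18,0,0,0,1],[0.055,0.097,0.18,0,0,0,1]]]'; python3 - <<'E'
from h import *
import cv2
from workcell import imaging
cv2.imwrite("pics/s1.png",np.hstack([imaging.camera("top")[120:420,0:330],imaging.camera("side")[80:380,150:480]]))
rel([lid(a,.15,.059) for a in(.87,.8,.7,.6,.5,.4,.3,.2)])
E
```

```text
clock: 3.3
position: [0.5483, 0.3495, 0.0662]
ee_rot: [0.343, 0.939, -0.002, -0.002]
ft_force: [-1.2, 0.1, -0.0]
grip_width: 0.003
grasp_force: 0.0
now [0.55  0.351 0.07 ] yaw 2.4406813753361725
[-0.039  0.001  0.   ] [ 0.001 -0.    -0.   ]
[-0.049  0.005  0.   ] [ 0.001 -0.     0.07 ]
[-0.065  0.009  0.   ] [ 0.001 -0.     0.17 ]
[-0.081  0.011  0.   ] [ 0.001 -0.     0.27 ]
[-0.097  0.012  0.   ] [ 0.001 -0.     0.37 ]
[-0.113  0.012  0.   ] [ 0.001 -0.     0.47 ]
[-0.129  0.009  0.   ] [ 0.001 -0.     0.57 ]
[-0.144  0.005  0.   ] [ 0.001 -0.     0.67 ]
```

View pics/s1.png

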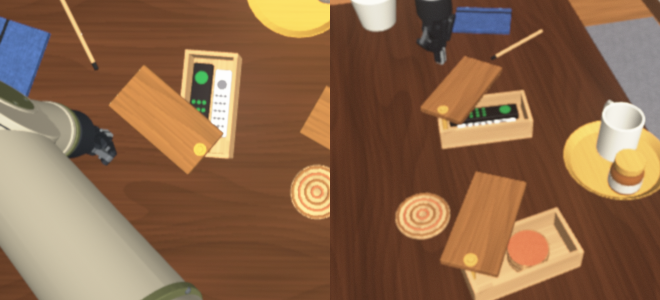

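The closed fingers are at about (108,268) in the top view, clear of the lid's outer edge, and the table around them is clear. The lid has not moved. I'll push now.

```bash
python3 -m inch '[[[-0.02,0.001,0,0,0,0,1],[-0.039,0.001,0,0,0,0,1],[-0.049,0.005,0,0,0,0.07,1],[-0.065,0.009,0,0,0,0.17,1],[-0.081,0.011,0,0,0,0.27,1],[-0.097,0.012,0,0,0,0.37,1],[-0.113,0.012,0,0,0,0.47,1],[-0.129,0.009,0,0,0,0.57,1],[-0.144,0.005,0,0,0,0.67,1],[-0.144,0.005,0,0,0,0.67,1]]]'; python3 - <<'E'
from h import *
import cv2
from workcell import imaging
cv2.imwrite("pics/s2.png",np.hstack([imaging.camera("top")[120:420,0:330],imaging.camera("side")[80:380,150:480]]))
rel([lid(a,.15,.059) for a in(.15,.1,.05,0,-.03,-.06)])
print(sensors.get_obs()["ft_force"])
E
```

```text
clock: 4.4
position: [0.6658, 0.2588, 0.0711]
ee_rot: [0.635, 0.772, 0.001, 0.001]
ft_force: [1.0, -0.3, -0.9]
grip_width: 0.001
grasp_force: 0.0
now [0.664 0.262 0.071] yaw 1.7725995925766977
[-0.007  0.003  0.001] [ 0.001 -0.     0.052]
[-0.015  0.005  0.001] [ 0.001 -0.     0.102]
[-0.023  0.007  0.001] [ 0.001 -0.     0.152]
[-0.031  0.009  0.001] [ 0.001 -0.     0.202]
[-0.035  0.01   0.001] [ 0.001 -0.     0.232]
[-0.04   0.01   0.001] [ 0.001 -0.     0.262]
[-0.939 -0.063  1.183]
```

View pics/s2.png

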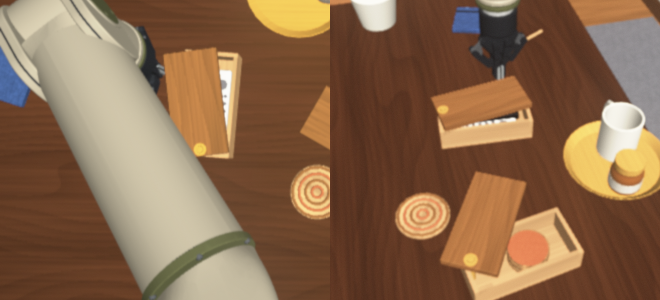

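The lid follows cleanly; its free-end corners are now at about (165,172) and (217,168) in the top view. I'll push slowly over the rest, stopping a little short to measure.

```bash
python3 -m inch '[[[-0.007,0.003,0.001,0,0,0.05,1],[-0.015,0.005,0.001,0,0,0.1,1],[-0.02,0.006,0.001,0,0,0.13,1],[-0.025,0.007,0.001,0,0,0.17,1],[-0.03,0.008,0.001,0,0,0.2,1],[-0.03,0.008,0.001,0,0,0.2,1],[-0.03,0.008,0.001,0,0,0.2,1]]]'; python3 - <<'E'
from h import *
import cv2
from workcell import imaging
t=imaging.camera("top");s=imaging.camera("side")
f=lambda a:cv2.resize(a,(400,400),interpolation=cv2.INTER_CUBIC)
cv2.imwrite("pics/s3.png",np.hstack([f(t[155:295,130:270]),f(s[140:240,245:365])]))
rel([lid(a,.15,.059) for a in(0,-.03,-.06,-.09)])
print(sensors.get_obs()["ft_force"])
E
```

```text
clock: 5.2
position: [0.6766, 0.2339, 0.0685]
ee_rot: [0.707, 0.707, -0.0, 0.0]
ft_force: [0.3, 0.6, -0.1]
grip_width: -0.001
grasp_force: 0.0
now [0.676 0.234 0.068] yaw 1.5717259748308077
[-0.001  0.002 -0.002] [-0.001  0.     0.001]
[-0.005  0.004 -0.002] [-0.001  0.     0.031]
[-0.01   0.005 -0.002] [-0.001  0.     0.061]
[-0.014  0.007 -0.002] [-0.001  0.     0.091]
[-0.616  0.18  -0.872]
```

View pics/s3.png

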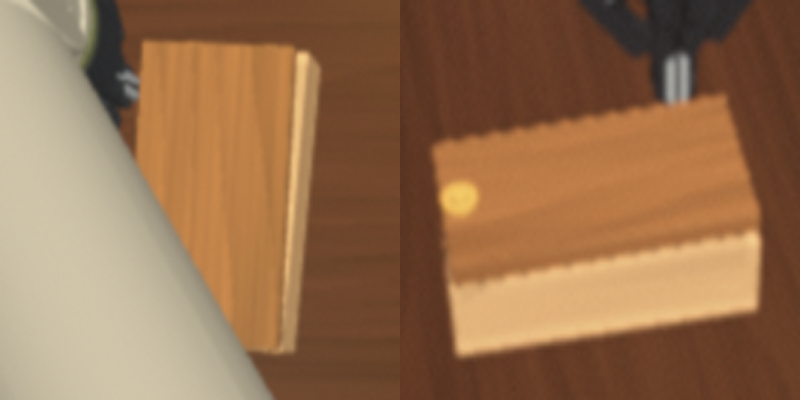

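The lid is nearly square, with its right edge running from about (233,171) to (225,277) full-frame. A light sliver of box wall still shows to the right of it. I'll fit the edges to get the remaining angle.

```bash
cat >ang.py <<'E'
from h import *
import cv2
from workcell import imaging
def edges(img,rows,lo,hi,sel):
    g=cv2.GaussianBlur(img,(3,3),0).astype(float)[...,0] # blue: pale oak vs lid/table
    P=[]
    for r in rows:
        d=np.gradient(g[r,lo:hi]); i=int(np.argmax(sel*d))
        i=min(max(i,1),len(d)-2); a,b,c=sel*d[i-1:i+2]; den=a-2*b+c
        P.append((lo+i+(0.5*(a-c)/den if den else 0),r))
    return np.array(P)
def world(P,z):
    W=np.array([px(p,z) for p in P]); k=np.polyfit(W[:,0],W[:,1],1)
    res=W[:,1]-np.polyval(k,W[:,0]); m=abs(res)<.003; k=np.polyfit(W[m,0],W[m,1],1)
    return np.arctan(k[0]), np.polyval(k,.62), m.mean()
t0=cv2.imread("pics/top0.png"); t=imaging.camera("top"); cv2.imwrite("pics/t_last.png",t)
rows=range(182,270,2)
print("foot z=0 (t0)",world(edges(t0,rows,225,252,-1),0))
print("foot z=0 now ",world(edges(t,rows,225,252,-1),0))
print("lid top edge now",world(edges(t,range(182,255,2),218,236,1),.0625))
E
python3 ang.py
```

```text
foot z=0 (t0) (np.float64(-0.06049497671685076), np.float64(0.14048775163481234), np.float64(0.18181818181818182))
foot z=0 now  (np.float64(-0.06521804552409718), np.float64(0.12399137620791457), np.float64(1.0))
lid top edge now (np.float64(-0.034004504730114134), np.float64(0.12607372813088333), np.float64(1.0))
```

The box is at -0.065 rad and the lid at -0.034 rad, with the pin y consistent at about 0.177 both ways. That leaves about 5 mm to push.

```bash
python3 -m inch '[[[-0.002,0,0,0,0,0.01,1],[-0.0035,0,0,0,0,0.02,1],[-0.005,0,0,0,0,0.03,1],[-0.005,0,0,0,0,0.03,1],[-0.005,0,0,0,0,0.03,1]]]'; python3 ang.py
```

```text
clock: 5.85
position: [0.6768, 0.2289, 0.0687]
ee_rot: [0.718, 0.696, -0.0, 0.0]
ft_force: [-0.6, 1.0, -0.6]
grip_width: 0.004
grasp_force: 0.1
foot z=0 (t0) (np.float64(-0.06049497671685076), np.float64(0.14048775163481234), np.float64(0.18181818181818182))
foot z=0 now  (np.float64(-0.06503718197688398), np.float64(0.12396035302772791), np.float64(1.0))
lid top edge now (np.float64(-0.07652608423537274), np.float64(0.12297157407400178), np.float64(0.972972972972973))
```

Now retract and check with a clear view.

```bash
python3 -m inch '[[[0.02,0,0,0,0,0,1],[0.05,0,0,0,0,0,1],[0.07,0,-0.04,0,0,0,1],[0.07,0,-0.09,0,0,0,1],[0.1,0.0,-0.13,0,0,0,1],[0.14,0,-0.13,0,0,0,1],[0.18,0,-0.13,0,0,0,1],[0.18,0,-0.13,0,0,0,1]]]'; python3 ang.py; python3 - <<'E'
from h import *
import cv2
from workcell import imaging
t=cv2.imread("pics/t_last.png");s=imaging.camera("side")
f=lambda a:cv2.resize(a,(400,400),interpolation=cv2.INTER_CUBIC)
cv2.imwrite("pics/s4.png",np.hstack([f(t[155:295,130:270]),f(s[140:240,245:365])]))
# predicted outline angle lid from corners fit
E
```

```text
clock: 6.7
position: [0.6784, 0.4161, 0.1973]
ee_rot: [0.715, 0.699, -0.0, -0.002]
ft_force: [-0.3, 0.8, -0.9]
grip_width: 0.003
grasp_force: 0.0
foot z=0 (t0) (np.float64(-0.06049497671685076), np.float64(0.14048775163481234), np.float64(0.18181818181818182))
foot z=0 now  (np.float64(-0.06480763527426754), np.float64(0.12395244670781105), np.float64(1.0))
lid top edge now (np.float64(-0.0710681747590631), np.float64(0.12310489453080646), np.float64(0.972972972972973))
```

View pics/s4.png

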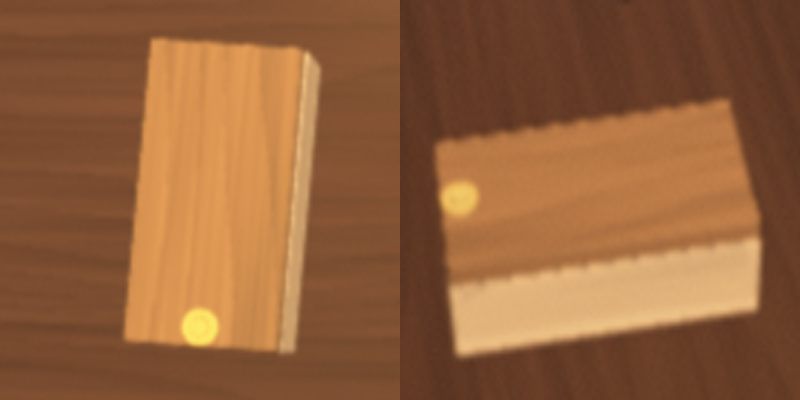

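In this clear view the lid covers the box flush. Its right edge, (303,48) to (278,350) in the crop, runs parallel to the box foot, (320,68) to (295,352), to within 0.01 rad. The gripper is clear and never went near the coaster lid.

```bash
python3 -c "
from workcell import order;print(order.hand_in())"
```

```text
the job is handed in; nothing more can be done
None
```

The remote-control box is shut, with its lid square over it to within about 0.01 rad by my camera measurement; I left the coaster box's lid alone and handed the job in at about 7 s on the robot clock.

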